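# Wake the microchip reader and hold it over a chip implanter

## Task

With the microchip reader still in its dock, twist the dock's spring-return knob clockwise to its stop and let it spring back, which wakes the reader. Then lift the reader by its handle, carry it over the vial rack to the syringe-like implanter and finish while holding it there: level, handle in line with the implanter, open ring centred over the needle sheath and about 3 cm above it. Do not touch the sterile implanter or its tray, and do not push the other things about.

Things in the scene. Friction and masses are not known exactly. Their poses are not given: they have to be found in the camera images.
- dock: Fixed charging dock, grey plate 20 mm thick (x -100 to 155, y -65 to 160 mm). The reader lies on supports, underside 50 mm above the table; a boss 64 mm across, 10 mm high stands loosely in its ring and 8 mm cheeks flank its tail: lift it straight up first. Origin on the table below the reader's origin; x from handle to ring of the docked reader, y left to the knob.
- wake_knob (a joint): Turn of the black bar knob on the dock's plate (rad): 0 at rest, growing clockwise seen from above, hard stop at 1.2. A spring returns it to 0; it takes about 0.04 N m to start it and 0.15 N m at the stop.
- wake_knob_grip (a point): On the black knob's vertical axis, at the height to grip it: 54 mm above the table, 110 mm left (dock y) of the dock's origin. The grip bar is 44 mm long along this point's x (parallel to the dock's x at rest), 14 mm thick along y; its top is 12 mm above this point and a round skirt 48 mm across lies 20 mm below it.
- reader: White microchip reader, 220 g, loose in the dock: straight handle 34 mm wide, 28 mm thick, 135 mm long (x -85 to 50 mm), then an open ring 100 mm across outside, 76 inside, 20 thick. Flat underside. Origin on the handle's underside near the centre of mass, the place to grip across the width; x along the handle to the ring, z up.
- reader_ring (a point): Centre of the reader's ring, at the level of its underside, 95 mm ahead (reader x) of the reader's origin.
- implanter: White syringe-like chip implanter, 157 mm long, loose in a steel tray: barrel 14 mm thick, flanges 34 mm wide, thin plunger behind; grey needle sheath 9 mm thick, 45 mm long in front. Origin on the barrel's underside, 3 mm above the table; x points along it to the needle end, roughly away from the robot; z up.
- implanter_chip (a point): Top of the needle sheath, at mid-sheath, 52 mm ahead (implanter x) of the implanter's origin and 14.5 mm above the table: the ring goes above this point.
- implant_tray: Fixed shallow steel tray with the implanter in it, 200 x 100 mm (x, y), rim 18 mm high. Origin under its centre.
- forceps_tray: Fixed tray of the same shape holding steel forceps; not the target. It and the implanter's tray may stand in either order.
- forceps: Steel forceps 136 mm long, 6 mm thick, in the other tray. Leave alone.
- rack: Fixed grey vial rack, 300 x 56 mm (x, y), 32 mm high, standing between the dock and the trays, its long side along x. Origin under its centre. With the vials its highest point is about 115 mm above the table.
- vial_a: Medicine vial 38 mm across, 85 mm tall, loose in a compartment of the rack. Origin under it.
- vial_b: Medicine vial 40 mm across, 105 mm tall, loose in the rack. Origin under it.
- vial_c: Medicine vial 36 mm across, 75 mm tall, loose in the rack. Origin under it.
- supplement_jar: White jar 90 mm across, 100 mm tall, at the back of the table. Origin under it.
- tape_roll: Roll of tape 64 mm across, 22 mm high, lying flat beyond the trays. Origin under it.
- pill_pot: Small steel pot 50 mm across, 35 mm high, beyond the dock. Origin under it.
There are look-alikes about, which are no part of the job. What is shaped like the reader but pink or yellow is not meant.

How it is judged:
On the way, in this order (a step that is already met when the one before it is completed fails the run):
1. the knob is twisted to its stop while the reader lies in the dock (value of joint wake_knob above 1.1 rad and distance of reader from where it was at the start of the episode below 0.015 m), for 0.1 s.
2. the knob is let go and has sprung back, the reader still in the dock (value of joint wake_knob below 0.1 rad and contact force between the fingers and dock below 0.2 N and distance of reader from where it was at the start of the episode below 0.015 m), for 0.1 s.
3. the reader is carried over the rack, above the vials (y of reader in the frame of rack between -0.07 and 0.07 m and x of reader in the frame of rack between -0.2 and 0.2 m and height (world z) of reader above 0.105 m and contact force between the fingers and reader above 1 N), for 0.05 s.
At the end, for the whole second after the job is handed in: Held still and level (8 deg), touching only the gripper: ring centre within 15 mm sideways of mid-sheath, its underside 15 to 45 mm above the sheath, handle parallel to the implanter (10 deg, either way round); knob at rest (<0.1 rad); implanter moved <10 mm, other things <30 mm (horizontal distance between reader_ring and implanter_chip below 0.015 m and z of reader_ring in the frame of implanter_chip between 0.015 and 0.045 m and angle between reader's own z axis and vertical below 0.14 rad and angle between the x axis of reader and the x axis of implanter, either way round below 0.17 rad and contact force between the fingers and reader above 1 N and linear speed of reader below 0.02 m/s and value of joint wake_knob below 0.1 rad and distance of implanter from where it was at the start of the episode below 0.01 m and contact force between reader and implanter below 0.1 N and contact force between reader and implant_tray below 0.1 N and contact force between reader and forceps_tray below 0.1 N and contact force between reader and rack below 0.1 N and contact force between reader and dock below 0.1 N and contact force between reader and vial_a below 0.1 N and contact force between reader and vial_b below 0.1 N and contact force between reader and vial_c below 0.1 N and distance of each of vial_a, vial_b, vial_c, supplement_jar, tape_roll, pill_pot, forceps from where it was at the start of the episode below 0.03 m); the arm keeps its last pose, push and grip.
It fails at once if the robot or the reader touches the implanter or its tray (contact force between any of reader, the arm, the fingers and implanter above 0.5 N or contact force between any of reader, the arm, the fingers and implant_tray above 0.5 N).
It fails at once if a bystander is pushed more than 30 mm or a vial is tipped over (distance of any of vial_a, vial_b, vial_c, supplement_jar, tape_roll, pill_pot, forceps from where it was at the start of the episode above 0.03 m or angle between any of vial_a, vial_b, vial_c's own z axis and vertical above 0.6 rad).
It also fails if it takes over 54 s, if anything falls off the work surface, if the arm or the gripper's body presses on something with over 40 N, if the wrist force passes 120 N, or if a joint passes its speed limit or range.

## Robot

A 6-joint arm with a two-finger parallel gripper is mounted at the origin on the work surface. World frame = base frame: x ahead of the robot, y to its left, z up, the work surface at z = 0. Lengths are in m, angles in rad, forces in N, time in s.
With the tool pointing down it reaches from about 0.35 to 0.975 m from the base axis. Payload 4.9 kg.
Tool frame: the origin (TCP) lies midway between the tips of the shut fingers; the grasp point (between the pads) lies 19 mm behind it; z points along the fingers, y is the line along which they close (so a half turn about z gives the same grasp; the last joint's range is limited). The gripper opens to 85 mm and grips with 20 to 120 N. Pads are 22 mm wide; open, the fingers measure 114 mm over their backs; the gripper's body (76 mm by 85 mm) begins 54 mm behind the grasp point. The pads swing forward as they close: fully open they stand 13 mm farther back than shut.
Start: joints at [1.011, 0.053, 1.613, -0, 1.476, -0.119], TCP at [0.267, 0.565, 0.231] pointing down, gripper open.
Joint ranges: [-3.01, 3.01], [-1.01, 2.22], [0.06, 2.58], [-1.02, 4.17], [0.09, 2.62], [-3.14, 3.14]. Speed limits (rad/s): [2.57, 2.57, 3.14, 3.14, 3.14, 3.14].

## Interface

Orientations are given as a rotation vector (axis times angle).
In Python, from station import ctrl, optics, job gives the robot as it stands.
- The arm moves only by the shell command python3 -m jog 'ROWS' [OPENING] [FORCE]. ROWS is JSON, a list of rows, each a list of 2 entries, a list of its own where there are three numbers: the shift along the tool's x, y, z in m, then the turn, a rotation vector about the tool's x, y, z in rad. A call has 1 to 5 rows; each row is the pose to reach, as a shift and turn from the pose commanded when the call began, along the tool's axes at that moment; what a row does not reach only later rows make up. A row lasts 1/10 s, in which the tool goes at most 50 mm and 8.59 degrees, less where a joint would pass 70% of its speed; a pose out of reach is approached as far as the arm can. A call with a gripper value outside its range is refused whole. OPENING is the opening, from 0 (shut) to 1 (fully open), set as the call begins (- or left out, the last holds). The fingers move at their own pace and stop on an object; FORCE is the grip in N (left out, the last holds). Time passes only in rows, so rows that repeat a pose let the fingers close. It gives the time, the measured TCP pose, the force, the opening and the grip force at its end, in the units of the state.
- ctrl.get_obs(): the state, without advancing time (a new reading comes with each control period).
- optics.get_image(name): name is "side" or "top"; returns a dict with "image" (400x640x3 uint8, blue, green, red), "fx", "fy", "cx", "cy" (pixels), "rvec" (rotation vector, rad) and "tvec" (3), from world to camera coordinates, as OpenCV has them. Camera axes: x right, y down, z forward; pixel columns grow to the right and rows downward; lengths in m; the calibration is good to about 2 mm. A picture is of the moment at which its call begins. There is no depth.
- job.finish_job(): hands the job in; it is judged then, once.
The state is a dict: "t": time; "q": joint angles; "dq": joint speeds; "effort": joint torques, N m; "tool_pos": TCP position; "tool_rot": TCP orientation; "contact_force": force on the tool from outside, world axes, zero at the start; "wrist_torque": the same for the moment, N m; "opening": finger opening in m; "grip_force": force on a finger pad.
Only numpy, scipy, OpenCV 4.12 (cv2) and the standard library are available. Lean on these libraries where they do the work, as an engineer would, in place of code of your own. Each camera call takes 0.05 s, during which the arm holds its last target. There are 200 camera calls.

## Working session

There is one attempt and no reset: what is moved stays moved. The work goes in short steps, Python scripts to look and compute and a shell command to move; the robot and the scene stay as the last step left them, time stands still between calls to the robot, and variables do not carry over. Pictures are saved under pics/ and viewed, at most 10 in all, crops included, and the job is handed in when it is done.

```bash
mkdir -p pics; ls; python3 - <<'E'
from station import ctrl, optics
import cv2
o=ctrl.get_obs(); print(o)
for n in("side","top"):
    d=optics.get_image(n); cv2.imwrite(f"pics/{n}0.png",d["image"]); print(n,d["fx"],d["cx"],d["cy"],d["rvec"],d["tvec"])
E
```

```text
pics
{'t': 0.0, 'q': array([ 1.01100411e+00,  5.33898035e-02,  1.61429769e+00, -8.04535301e-06,
        1.47597009e+00, -1.18999186e-01]), 'dq': array([-0.00115936, -0.00072531,  0.00026569,  0.00254021, -0.00140147,
        0.00055294]), 'effort': array([ 4.38031439e-04, -3.93690491e+01, -3.70175207e+01, -8.25811594e-05,
        7.19795848e-03,  1.47095068e-05]), 'tool_pos': array([0.26633182, 0.5647315 , 0.23004038]), 'tool_rot': array([-6.86654042e-01, -3.06493553e+00,  3.06207162e-03]), 'contact_force': array([ 0.48313881, -0.68132144, -0.51964615]), 'wrist_torque': array([-0.00339503,  0.01347406,  0.02801578]), 'grip_force': 0.0, 'opening': 0.08526427940672086}
side 422.4995226888069 317.00442137498663 197.1072548411862 [ 2.43626362 -0.11169999  0.04760977] [-0.52130503  0.15041636  1.18076642]
top 449.95506551612243 318.23628004291237 204.5511679775054 [ 2.16691844 -2.20786795  0.08499377] [0.11850115 0.50813533 1.5280418 ]
```

View pics/side0.png

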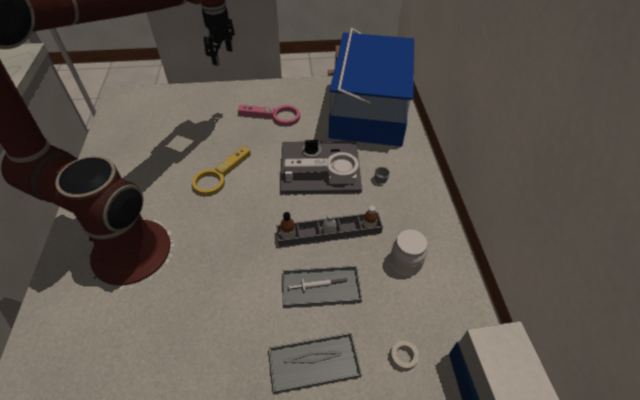

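View pics/top0.png

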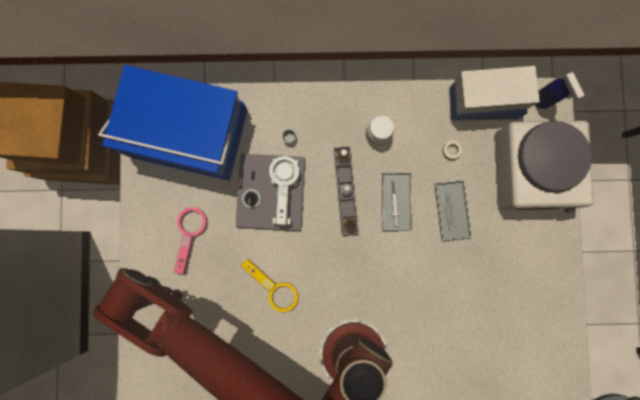

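Top view: the white reader is in the dock at (284,190). Its look-alikes are pink (188,240) and yellow (270,285), so I choose the white one. The black knob is at about (251,198). There are two trays: the syringe is in the one at (396,203), and the forceps are in the one at (452,210). Next, one close crop.

```bash
cat > h.py <<'E'
import numpy as np, cv2
from station import ctrl, optics
from scipy.spatial.transform import Rotation as R
def snap(n,f=None):
    d=optics.get_image(n)
    if f: cv2.imwrite(f,d["image"])
    return d
def cal(d):
    K=np.array([[d["fx"],0,d["cx"]],[0,d["fy"],d["cy"]],[0,0,1.]])
    return K,cv2.Rodrigues(np.array(d["rvec"]))[0],np.array(d["tvec"]).reshape(3)
def pt(d,uv,z):
    K,Rm,t=cal(d); c=-Rm.T@t; r=Rm.T@np.linalg.inv(K)@np.array([uv[0],uv[1],1.])
    return c+r*(z-c[2])/r[2]
def proj(d,P):
    K,Rm,t=cal(d); q=(Rm@np.asarray(P,float).T).T+t; q=q@K.T; return q[:,:2]/q[:,2:]
E
python3 - <<'E'
import cv2,numpy as np
a=cv2.imread("pics/top0.png")[140:245,228:428]; cv2.imwrite("pics/c1.png",cv2.resize(a,None,fx=4,fy=4,interpolation=cv2.INTER_CUBIC))
b=cv2.imread("pics/side0.png")[130:310,265:425]; cv2.imwrite("pics/c2.png",cv2.resize(b,None,fx=3.3,fy=3.3,interpolation=cv2.INTER_CUBIC))
E
```

```text
(no output)
```

View pics/c1.png

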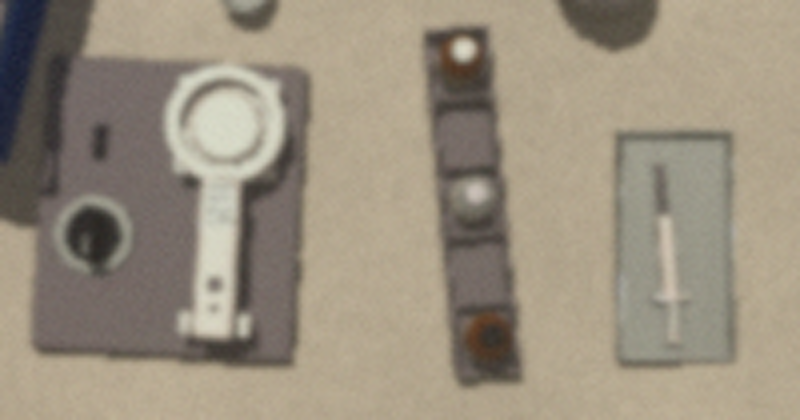

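View pics/c2.png

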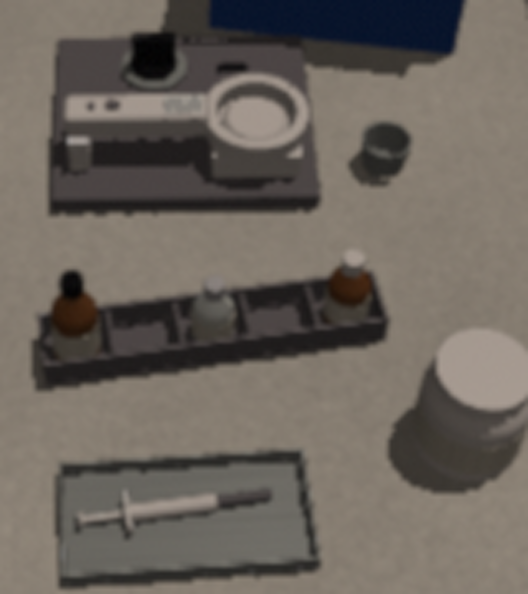

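The crops show the white reader with its ring at c1 (225,124) and its tail at (215,335). The knob is at (93,235). The syringe runs from its plunger end (675,345) to its sheath tip (657,165). This confirms the choice of reader and tray. Now I'll measure.

```bash
cat > m.py <<'E'
from h import *
T=snap("top"); S=snap("side")
up=lambda d,x0,y0,w,h,k:cv2.resize(d["image"][y0:y0+h,x0:x0+w],None,fx=k,fy=k,interpolation=cv2.INTER_CUBIC)
def src(x0,y0,k,p): p=np.asarray(p,float); return (p+.5)/k-.5+[x0,y0]
def mask(d,x0,y0,w,h,f,name,k=4):
    im=up(d,x0,y0,w,h,k).astype(int); m=f(im).astype(np.uint8)*255; cv2.imwrite(f"pics/{name}.png",m)
    cs=sorted(cv2.findContours(m,0,1)[0],key=cv2.contourArea)[::-1]
    return m,[src(x0,y0,k,c[:,0]) for c in cs]
def line(d,px,z):
    w=np.array([pt(d,p,z) for p in px])[:,:2]; r=cv2.minAreaRect((w*1000).astype(np.float32)); return r
# reader
for n,d,roi in(("top",T,(262,150,45,85)),("side",S,(278,140,86,50))):
    g=cv2.cvtColor(up(d,*roi,4),6); th,_=cv2.threshold(g,0,255,8)
    _,cs=mask(d,*roi,lambda im:im.mean(2)>th,"r"+n)
    print(n,th,"reader rect",line(d,cs[0],.074))
for n,d,roi in(("top",T,(386,178,20,52)),("side",S,(286,270,66,28))):
    g=cv2.cvtColor(up(d,*roi,4),6); th,_=cv2.threshold(g,0,255,8)
    m,cs=mask(d,*roi,lambda im:im.mean(2)>im.mean(2).mean()+18,"iw"+n)
    print(n,"impl white",line(d,cs[0],.010))
    m,cs=mask(d,*roi,lambda im:im.mean(2)<np.median(im.mean(2))-18,"ib"+n)
    print(n,"impl dark",line(d,cs[0],.010))
# rings: knob skirt light ring and knob
for p in [(93,235)]: print("knob skirt top",pt(T,src(228,140,4,p),.034))
print("tray corners",[pt(T,src(228,140,4,p),.018)[:2].round(4) for p in [(615,133),(732,133),(735,361),(617,361)]])
print("rack corners",[pt(T,src(228,140,4,p),.032)[:2].round(4) for p in [(426,32),(486,28),(521,378),(458,384)]])
print("dock corners",[pt(T,src(228,140,4,p),.02)[:2].round(4) for p in [(73,58),(308,70),(292,363),(34,350)]])
print("ring top c",pt(T,src(228,140,4,(225,124)),.07),"tail",pt(T,src(228,140,4,(215,337)),.078))
print("ring side c",pt(S,src(265,130,3.3,(256,112)),.07),"tail",pt(S,src(265,130,3.3,(66,106)),.07),"knob",pt(S,src(265,130,3.3,(153,42)),.066))
print("sheath tip/pl end top",[pt(T,src(228,140,4,p),.01)[:2].round(4) for p in [(658,164),(664,213),(674,345)]])
print("sheath side",[pt(S,src(265,130,3.3,p),.01)[:2].round(4) for p in [(271,494),(217,500),(76,521)]])
a=[cv2.imread(f"pics/{f}.png") for f in("rtop","rside","iwtop","ibtop","iwside","ibside")]
H=max(i.shape[0] for i in a); cv2.imwrite("pics/masks.png",cv2.resize(np.hstack([cv2.copyMakeBorder(i,0,H-i.shape[0],0,8,0,value=(90,0,0)) for i in a]),None,fx=.65,fy=.65))
E
python3 m.py
```

```text
top 144.0 reader rect ((550.9988403320312, 222.54283142089844), (149.38092041015625, 282.6048583984375), 89.02570343017578)
side 95.0 reader rect ((561.85791015625, 208.00009155273438), (169.15821838378906, 245.44187927246094), 80.5870590209961)
top impl white ((506.15533447265625, -155.93927001953125), (17.28318977355957, 73.53099822998047), 86.73318481445312)
top impl dark ((567.51220703125, -150.99273681640625), (13.133702278137207, 41.9183235168457), 89.97795867919922)
side impl white ((505.3828125, -154.54531860351562), (31.317020416259766, 74.59861755371094), 82.94164276123047)
side impl dark ((516.8638916015625, -115.63127136230469), (12.839332580566406, 176.28221130371094), 88.06584167480469)
knob skirt top [0.53441663 0.33774367 0.034     ]
tray corners [array([ 0.616 , -0.1113]), array([ 0.6141, -0.2125]), array([ 0.4174, -0.2084]), array([ 0.4193, -0.1073])]
rack corners [array([0.7044, 0.0508]), array([ 0.7069, -0.0009]), array([ 0.4063, -0.0234]), array([0.4022, 0.0301])]
dock corners [array([0.6895, 0.3558]), array([0.6754, 0.1529]), array([0.4228, 0.1708]), array([0.438 , 0.3909])]
ring top c [0.62213109 0.22180169 0.07      ] tail [0.44444722 0.23183983 0.078     ]
ring side c [0.62224469 0.21930077 0.07      ] tail [0.44509112 0.24301193 0.07      ] knob [0.53445988 0.32859356 0.066     ]
sheath tip/pl end top [array([ 0.5893, -0.149 ]), array([ 0.5465, -0.1529]), array([ 0.4322, -0.158 ])]
sheath side [array([ 0.5885, -0.1489]), array([ 0.5449, -0.1503]), array([ 0.4321, -0.1587])]
```

Top and side agree to a few mm. The dock yaw is about -4° with its origin at (.5275,.2275). The knob is at (.535,.3374). The mid-sheath is at (.5665,-.150) with yaw +3.4°.

```bash
cat > go.py <<'E'
import sys; from h import *
# go.py x y z yawdeg_of_tool_y : total shift/turn in tool axes (tool down)
x,y,z,a=map(float,sys.argv[1:5]); o=ctrl.get_obs(); Rt=R.from_rotvec(o["tool_rot"]); a=np.radians(a)
Y=np.array([np.cos(a),np.sin(a),0]); Z=np.array([0,0,-1.]); G=R.from_matrix(np.c_[np.cross(Y,Z),Y,Z])
print("t",o["t"],"pos",o["tool_pos"].round(4),"shift",Rt.inv().apply(np.array([x,y,z])-o["tool_pos"]).round(4),"turn",(Rt.inv()*G).as_rotvec().round(4),"q",o["q"].round(2))
E
python3 go.py .535 .3374 .16 86; python3 - <<'E'
from h import *
S=snap("side");T=snap("top")
print([pt(S,p,0).round(3) for p in [(329,133),(404,141)]],[pt(T,p,.2).round(3) for p in [(228,177),(107,147),(240,90)]])
E
```

```text
t 0.2 pos [0.2664 0.5649 0.2305] shift [-0.34   -0.0911  0.0706] turn [-0.0012 -0.0004 -0.371 ] q [ 1.01  0.05  1.61  0.    1.48 -0.12]
[array([0.608, 0.444, 0.   ]), array([0.865, 0.379, 0.   ])] [array([0.586, 0.383, 0.2  ]), array([0.685, 0.751, 0.2  ]), array([0.856, 0.345, 0.2  ])]
```

```bash
python3 -m jog '[[[-0.042,-0.011,0.009],[0,0,-0.07]],[[-0.084,-0.022,0.018],[0,0,-0.14]],[[-0.126,-0.034,0.026],[0,0,-0.21]],[[-0.168,-0.045,0.035],[0,0,-0.29]],[[-0.21,-0.056,0.044],[0,0,-0.371]]]'; python3 go.py .535 .3374 .16 86
```

```text
t: 0.8
tool_pos: [0.4338, 0.4238, 0.1871]
tool_rot: [0.104, 3.14, 0.001]
contact_force: [0.1, -0.2, -0.1]
opening: 0.0857
grip_force: 0.0
t 0.8 pos [0.4338 0.4238 0.1871] shift [-0.1067 -0.0795  0.0271] turn [0.0003 0.0003 0.0035] q [ 0.65  0.04  1.7   0.    1.4  -0.85]
```

```bash
python3 -m jog '[[[-0.036,-0.026,0.009],[0,0,0.0035]],[[-0.072,-0.053,0.018],[0,0,0.0035]],[[-0.107,-0.08,0.027],[0,0,0.0035]],[[-0.107,-0.08,0.027],[0,0,0.0035]]]'; python3 go.py .535 .3374 .041 86; python3 - <<'E'
from h import *
S=snap("side"); T=snap("top")
P=[ctrl.get_obs()["tool_pos"]]
a=S["image"][100:210,260:380]; b=T["image"][140:250,220:340]
cv2.imwrite("pics/c3.png",np.hstack([cv2.resize(i,None,fx=3.3,fy=3.3,interpolation=2) for i in(a,b)]))
E
```

```text
t: 1.2
tool_pos: [0.5365, 0.3337, 0.1586]
tool_rot: [-0.124, -3.138, 0.004]
contact_force: [-1.5, 0.2, -0.4]
opening: 0.0851
grip_force: 0.0
t 1.2 pos [0.5365 0.3337 0.1586] shift [0.0016 0.0038 0.1176] turn [-0.0024 -0.001  -0.0092] q [ 0.44  0.12  1.66 -0.    1.36 -1.05]
```

View pics/c3.png

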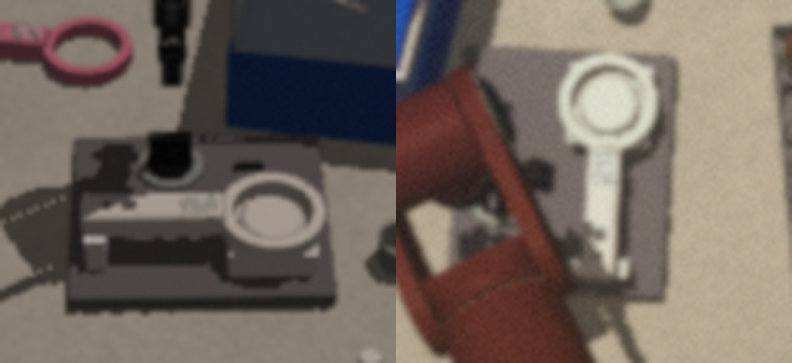

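The side view shows the gripper above the knob at c3 (170,40), with the knob at (170,155) and nothing in the way.

```bash
python3 -m jog '[[[0,0,0.03],[0,0,0]],[[0,0,0.06],[0,0,0]],[[0,0,0.08],[0,0,0]],[[0,0,0.08],[0,0,0]],[[0,0,0.08],[0,0,0]]]' ; python3 go.py .535 .3374 .041 86
```

```text
t: 1.8
tool_pos: [0.5332, 0.3388, 0.0809]
tool_rot: [0.113, 3.139, 0.0]
contact_force: [-0.4, 0.3, -0.1]
opening: 0.0854
grip_force: 0.0
t 1.8 pos [0.5332 0.3388 0.0809] shift [-0.0019 -0.0013  0.0399] turn [ 0.0003  0.0001 -0.0019] q [ 0.45  0.2   1.71  0.    1.23 -1.05]
```

```bash
python3 -m jog '[[[-0.002,-0.001,0.02],[0,0,0]],[[-0.002,-0.001,0.035],[0,0,0]],[[-0.002,-0.001,0.04],[0,0,0]],[[-0.002,-0.001,0.04],[0,0,0]],[[-0.002,-0.001,0.04],[0,0,0]]]' && python3 -m jog '[[[0,0,0],[0,0,0]],[[0,0,0],[0,0,0]],[[0,0,0],[0,0,0]],[[0,0,0],[0,0,0]],[[0,0,0],[0,0,0]]]' 0 40
```

```text
t: 2.3
tool_pos: [0.5361, 0.3369, 0.041]
tool_rot: [0.115, 3.139, 0.001]
contact_force: [-0.1, -0.8, 0.5]
opening: 0.0855
grip_force: 0.0
t: 2.8
tool_pos: [0.5361, 0.339, 0.0408]
tool_rot: [0.117, 3.138, 0.01]
contact_force: [1.1, 7.4, -0.3]
opening: 0.0131
grip_force: 45.1
```

```bash
python3 go.py .535 .3374 .041 86; python3 -c "
from station import ctrl;o=ctrl.get_obs();print(o['opening'],o['grip_force'],o['contact_force'],o['wrist_torque'])"
```

```text
t 2.8 pos [0.5361 0.339  0.0408] shift [ 0.0009 -0.0017 -0.0002] turn [ 0.0064  0.0008 -0.0047] q [ 0.44  0.25  1.73  0.01  1.16 -1.05]
0.013131225250805643 45.08367955684662 [ 1.09600991  7.35975832 -0.26150137] [ 0.62118098 -0.2632317  -0.03999308]
```

Gripped. I'll recentre by 2 mm and twist clockwise, which is + about tool z.

```bash
python3 -m jog '[[[0,0.002,0],[0,0,0.12]],[[0,0.002,0],[0,0,0.26]],[[0,0.002,0],[0,0,0.4]],[[0,0.002,0],[0,0,0.54]],[[0,0.002,0],[0,0,0.68]]]' && python3 -m jog '[[[0,0,0],[0,0,0.14]],[[0,0,0],[0,0,0.28]],[[0,0,0],[0,0,0.42]],[[0,0,0],[0,0,0.54]],[[0,0,0],[0,0,0.54]]]'; python3 go.py .535 .3374 .041 86;python3 -c "
from station import ctrl;o=ctrl.get_obs();print(o['opening'],o['grip_force'],o['contact_force'],o['wrist_torque'])"
```

```text
t: 3.3
tool_pos: [0.5356, 0.3383, 0.0408]
tool_rot: [-1.163, -2.918, 0.002]
contact_force: [-3.1, -1.3, 3.9]
opening: 0.0131
grip_force: 45.1
t: 3.8
tool_pos: [0.5349, 0.338, 0.0408]
tool_rot: [-1.891, -2.508, 0.005]
contact_force: [-4.7, -2.8, 5.6]
opening: 0.0131
grip_force: 47.8
t 3.8 pos [0.5349 0.338  0.0408] shift [-0.0006 -0.0001 -0.0002] turn [-3.6000e-03 -6.0000e-04 -1.2222e+00] q [ 0.45  0.26  1.72 -0.    1.17  0.17]
0.013115664934475016 47.83451020717621 [-4.68188951 -2.83229574  5.61556112] [-0.40639174  0.86516744  0.88561533]
```

Turned 1.22 rad. The wrist moment of 0.89 N m is well above the spring's 0.15, so the knob is at its stop. Hold, then release.

```bash
python3 -m jog '[[[0,0,0],[0,0,0]],[[0,0,0],[0,0,0]],[[0,0,0],[0,0,0]]]' && python3 -m jog '[[[0,0,0],[0,0,0]],[[0,0,0],[0,0,0]],[[0,0,0],[0,0,0]],[[0,0,0],[0,0,0]],[[0,0,0],[0,0,0]]]' 1 && python3 -m jog '[[[0,0,-0.03],[0,0,0]],[[0,0,-0.08],[0,0,0]],[[0,0,-0.12],[0,0,0]],[[0,0,-0.12],[0,0,0]],[[0,0,-0.12],[0,0,0]]]'; python3 go.py .5275 .2275 .16 86; python3 - <<'E'
from h import *
S=snap("side"); T=snap("top")
a=S["image"][100:210,260:380]; b=T["image"][140:250,220:340]
cv2.imwrite("pics/c4.png",np.hstack([cv2.resize(i,None,fx=3.3,fy=3.3,interpolation=2) for i in(a,b)]))
E
```

```text
t: 4.1
tool_pos: [0.5349, 0.338, 0.0408]
tool_rot: [-1.889, -2.51, 0.005]
contact_force: [-5.3, -2.5, 6.3]
opening: 0.0133
grip_force: 47.3
t: 4.6
tool_pos: [0.536, 0.3387, 0.0403]
tool_rot: [-1.893, -2.507, -0.001]
contact_force: [-0.1, 0.0, -0.1]
opening: 0.0838
grip_force: 0.0
t: 5.1
tool_pos: [0.5368, 0.3391, 0.1622]
tool_rot: [1.892, 2.506, 0.005]
contact_force: [0.5, -0.5, -1.4]
opening: 0.0856
grip_force: 0.0
t 5.1 pos [0.5368 0.3391 0.1622] shift [-0.1048 -0.0395  0.0019] turn [ 0.0034  0.0015 -1.2235] q [0.45 0.12 1.66 0.   1.36 0.17]
```

View pics/c4.png

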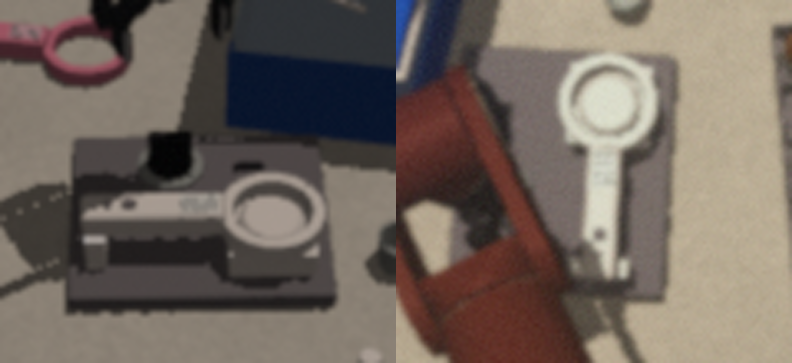

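The knob at c4 (170,155) looks as it did at the start, so it has sprung back. The reader is unmoved, with its ring at (273,213). Now over the reader.

```bash
python3 -m jog '[[[-0.02,-0.008,0],[0,0,-0.14]],[[-0.042,-0.016,0],[0,0,-0.28]],[[-0.063,-0.024,0],[0,0,-0.42]],[[-0.084,-0.032,0],[0,0,-0.56]],[[-0.105,-0.039,0],[0,0,-0.7]]]' && python3 -m jog '[[[0,0,0],[0,0,-0.14]],[[0,0,0],[0,0,-0.28]],[[0,0,0],[0,0,-0.42]],[[0,0,0],[0,0,-0.52]],[[0,0,0],[0,0,-0.52]]]'; python3 go.py .528 .228 .047 86
```

```text
t: 5.7
tool_pos: [0.5256, 0.2257, 0.1575]
tool_rot: [-0.908, -3.003, 0.004]
contact_force: [0.5, 0.8, 0.2]
opening: 0.0853
grip_force: 0.0
t: 6.2
tool_pos: [0.5259, 0.2265, 0.1577]
tool_rot: [-0.116, -3.135, 0.002]
contact_force: [-0.5, -0.5, -0.1]
opening: 0.0856
grip_force: 0.0
t 6.2 pos [0.5259 0.2265 0.1577] shift [-0.0024  0.0018  0.1107] turn [-0.0014 -0.004  -0.0039] q [ 0.28 -0.01  1.8   0.    1.35 -1.22]
```

```bash
python3 -m jog '[[[-0.002,0.002,0.03],[0,0,-0.004]],[[-0.002,0.002,0.06],[0,0,-0.004]],[[-0.002,0.002,0.09],[0,0,-0.004]],[[-0.002,0.002,0.11],[0,0,-0.004]],[[-0.002,0.002,0.11],[0,0,-0.004]]]' && python3 -m jog '[[[0,0,0],[0,0,0]],[[0,0,0],[0,0,0]],[[0,0,0],[0,0,0]],[[0,0,0],[0,0,0]],[[0,0,0],[0,0,0]]]' 0 50; python3 go.py .528 .228 .167 86
```

```text
t: 6.7
tool_pos: [0.5253, 0.2276, 0.045]
tool_rot: [-0.112, -3.13, 0.005]
contact_force: [0.3, -0.5, -1.2]
opening: 0.0853
grip_force: 0.0
t: 7.2
tool_pos: [0.5306, 0.2292, 0.0521]
tool_rot: [0.109, 3.137, 0.002]
contact_force: [0.4, 0.5, 4.7]
opening: 0.0331
grip_force: 52.2
t 7.2 pos [0.5306 0.2292 0.0521] shift [ 0.0021 -0.0013 -0.1149] turn [0.0012 0.0029 0.0004] q [ 0.28  0.12  1.86  0.    1.16 -1.22]
```

Gripped at 33 mm opening. Lift straight up.

```bash
python3 -m jog '[[[0,0,-0.01],[0,0,0]],[[0,0,-0.025],[0,0,0]],[[0,0,-0.045],[0,0,0]],[[0,0,-0.07],[0,0,0]],[[0,0,-0.1],[0,0,0]]]' && python3 -m jog '[[[0,0,-0.03],[0,0,0]],[[0,0,-0.04],[0,0,0]],[[0,0,-0.04],[0,0,0]],[[0,0,-0.04],[0,0,0]],[[0,0,-0.04],[0,0,0]]]'; python3 - <<'E'
from h import *
S=snap("side"); T=snap("top")
a=S["image"][60:210,250:400]; b=T["image"][130:280,220:370]
cv2.imwrite("pics/c5.png",np.hstack([cv2.resize(i,None,fx=2.6,fy=2.6,interpolation=2) for i in(a,b)]))
cv2.imwrite("pics/side5.png",S["image"]);cv2.imwrite("pics/top5.png",T["image"])
E
python3 go.py .474 -.156 .186 93.4
```

```text
t: 7.7
tool_pos: [0.5282, 0.2284, 0.1507]
tool_rot: [-0.109, -3.137, 0.001]
contact_force: [0.3, -0.0, -1.6]
opening: 0.033
grip_force: 51.4
t: 8.2
tool_pos: [0.528, 0.2284, 0.1878]
tool_rot: [-0.109, -3.136, 0.002]
contact_force: [-0.9, -0.2, -3.1]
opening: 0.0328
grip_force: 51.5
t 8.3 pos [0.5283 0.2284 0.1881] shift [ 0.0275 -0.3873  0.0027] turn [-0.001  -0.0035 -0.1287] q [ 0.28 -0.03  1.77 -0.    1.41 -1.22]
```

View pics/c5.png

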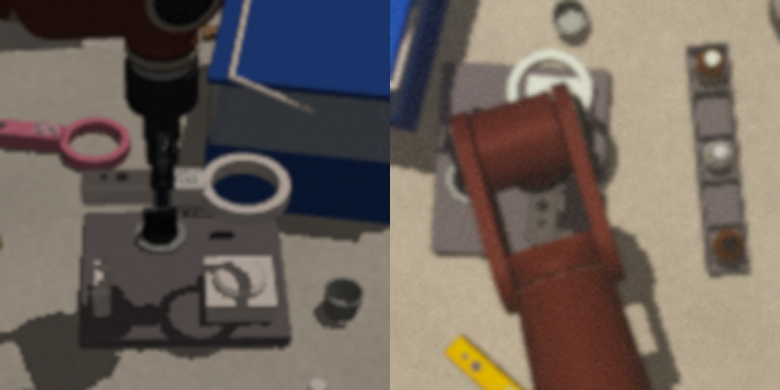

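The reader is held level at c5 (185,180) and the dock is empty. The knob at (160,230) is at rest. Carry it across the rack.

```bash
python3 -m jog '[[[0.002,-0.02,0],[0,0,-0.01]],[[0.005,-0.055,0],[0,0,-0.02]],[[0.008,-0.095,0],[0,0,-0.04]],[[0.011,-0.135,0],[0,0,-0.05]],[[0.014,-0.175,0],[0,0,-0.06]]]' && python3 go.py .474 -.156 .186 93.4 && python3 -m jog '[[[0.003,-0.04,0],[0,0,-0.02]],[[0.006,-0.08,0],[0,0,-0.03]],[[0.009,-0.12,0],[0,0,-0.05]],[[0.012,-0.155,0],[0,0,-0.06]],[[0.013,-0.18,0],[0,0,-0.068]]]'; python3 go.py .474 -.156 .12 93.4
```

```text
t: 8.8
tool_pos: [0.5023, 0.0539, 0.1892]
tool_rot: [-0.013, -3.14, 0.0]
contact_force: [0.5, -0.7, -1.7]
opening: 0.0331
grip_force: 51.4
t 8.8 pos [0.5023 0.0539 0.1892] shift [ 0.0266 -0.2101  0.0033] turn [-0.     -0.0016 -0.0676] q [-0.04 -0.21  1.93 -0.    1.42 -1.6 ]
t: 9.3
tool_pos: [0.4876, -0.1267, 0.1893]
tool_rot: [0.09, -3.139, -0.0]
contact_force: [-0.2, 0.4, -1.9]
opening: 0.033
grip_force: 51.4
t 9.3 pos [ 0.4876 -0.1267  0.1893] shift [ 0.0152 -0.0285  0.0693] turn [ 0.0002 -0.0015 -0.002 ] q [-0.4  -0.21  1.93 -0.    1.42 -2.03]
```

```bash
python3 -m jog '[[[0.008,-0.015,0.02],[0,0,0]],[[0.015,-0.0285,0.05],[0,0,0]],[[0.015,-0.0285,0.08],[0,0,0]],[[0.015,-0.0285,0.09],[0,0,0]],[[0.015,-0.0285,0.09],[0,0,0]]]'; python3 -m jog '[[[0,0,0],[0,0,0]],[[0,0,0],[0,0,0]]]'; python3 go.py .474 -.156 .12 93.4; python3 - <<'E'
from h import *
S=snap("side"); T=snap("top")
cv2.imwrite("pics/side6.png",S["image"]);cv2.imwrite("pics/top6.png",T["image"])
a=S["image"][210:320,265:375]; b=T["image"][150:260,345:455]
cv2.imwrite("pics/c6.png",np.hstack([cv2.resize(i,None,fx=3.6,fy=3.6,interpolation=2) for i in(a,b)]))
E
```

```text
t: 9.8
tool_pos: [0.4736, -0.1531, 0.0978]
tool_rot: [0.092, -3.136, -0.004]
contact_force: [0.1, 0.3, -2.5]
opening: 0.0332
grip_force: 51.3
t: 10.0
tool_pos: [0.4766, -0.1544, 0.1023]
tool_rot: [-0.093, 3.137, -0.003]
contact_force: [0.9, -0.6, -2.0]
opening: 0.0332
grip_force: 51.3
t 10.0 pos [ 0.4766 -0.1544  0.1023] shift [ 0.0027 -0.0015 -0.0177] turn [-0.0017  0.0029 -0.    ] q [-0.46 -0.13  2.02 -0.    1.25 -2.09]
```

View pics/c6.png

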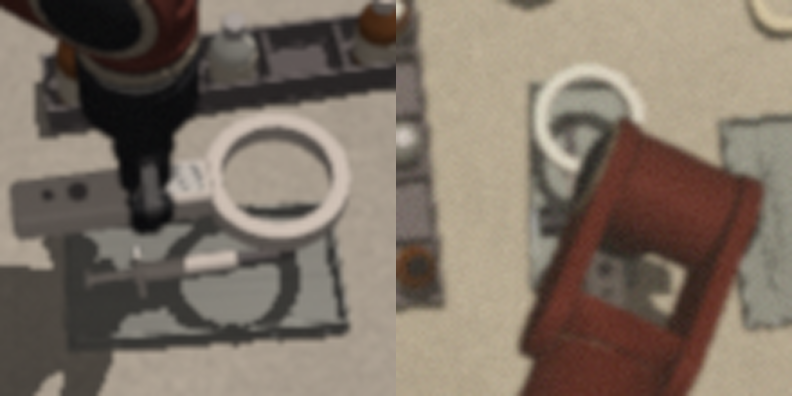

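The ring is at c6 side (279,175) and top (589,119), ahead of the gripper and level. The implanter is undisturbed below it. Triangulate the ring centre.

```bash
python3 - <<'E'
from h import *
S=optics.get_image("side"); T=optics.get_image("top")
us=(np.array([279,174.])+.5)/3.6-.5+[265,210]; ut=(np.array([589-396,119.])+.5)/3.6-.5+[345,150]
Ps=[cal(d)[0]@np.c_[cal(d)[1],cal(d)[2]] for d in(S,T)]
X=cv2.triangulatePoints(Ps[0],Ps[1],us,ut); print("tri",(X[:3]/X[3]).ravel())
for z in(.11,.12,.125): print(z,pt(S,us,z)[:2].round(4),pt(T,ut,z)[:2].round(4))
# handle axis from side: near-edge/top-edge points
for p,z in(((12,185),.13),((215,163),.13)): print("handle far top edge",pt(S,(np.array(p)+.5)/3.6-.5+[265,210],z)[:2].round(4))
o=ctrl.get_obs(); print(o["t"],o["tool_pos"].round(4),o["tool_rot"].round(4))
E
```

```text
tri [ 0.5696596  -0.14977469  0.11893852]
0.11 [ 0.5717 -0.1442] [ 0.5699 -0.1514]
0.12 [ 0.5704 -0.1504] [ 0.5687 -0.1496]
0.125 [ 0.5697 -0.1535] [ 0.5682 -0.1486]
handle far top edge [ 0.3912 -0.149 ]
handle far top edge [ 0.5274 -0.1441]
10.2 [ 0.476  -0.1542  0.1015] [-9.2700e-02  3.1384e+00 -1.5000e-03]
```

```bash
python3 -m jog '[[[0.001,0,0.012],[0,0,0]],[[0.002,0,0.028],[0,0,0]],[[0.003,0,0.042],[0,0,0]],[[0.003,0,0.052],[0,0,0]],[[0.003,0,0.057],[0,0,0]]]'; python3 -m jog '[[[0,0,0],[0,0,0]],[[0,0,0],[0,0,0]],[[0,0,0],[0,0,0]],[[0,0,0],[0,0,0]],[[0,0,0],[0,0,0]]]'; python3 - <<'E'
from h import *
S=snap("side"); T=snap("top")
a=S["image"][210:320,265:375]; b=T["image"][150:260,345:455]
cv2.imwrite("pics/c7.png",np.hstack([cv2.resize(i,None,fx=3.6,fy=3.6,interpolation=2) for i in(a,b)]))
E
```

```text
t: 10.7
tool_pos: [0.4712, -0.1537, 0.0415]
tool_rot: [0.092, -3.138, -0.002]
contact_force: [-1.2, -0.4, -1.9]
opening: 0.033
grip_force: 51.4
t: 11.2
tool_pos: [0.4726, -0.1544, 0.0438]
tool_rot: [-0.092, 3.139, -0.001]
contact_force: [-0.1, 0.2, -1.0]
opening: 0.0334
grip_force: 51.4
```

View pics/c7.png

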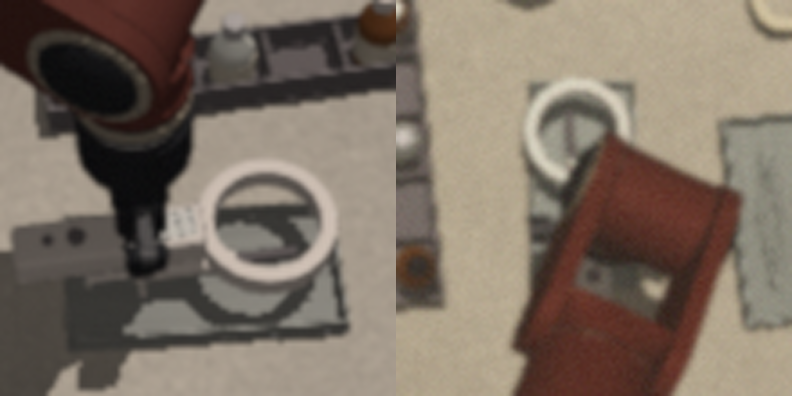

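The ring is now at c7 side (270,219) and top (578,132), with the sheath visible inside it. One numeric check, then hand in.

```bash
python3 - <<'E'
from h import *
S=optics.get_image("side"); T=optics.get_image("top")
us=(np.array([270,219.])+.5)/3.6-.5+[265,210]; ut=(np.array([578-396,132.])+.5)/3.6-.5+[345,150]
Ps=[cal(d)[0]@np.c_[cal(d)[1],cal(d)[2]] for d in(S,T)]
X=cv2.triangulatePoints(Ps[0],Ps[1],us,ut); p=(X[:3]/X[3]).ravel(); print("ring top",p)
e=p-[.5665,-.1503,.0645]; print("err",e)
from station import job
if np.hypot(*e[:2])<.009 and abs(e[2])<.009: print(job.finish_job())
E
```

```text
ring top [ 0.56530624 -0.15002828  0.06056991]
err [-0.00119376  0.00027172 -0.00393009]
the job is handed in; nothing more can be done
None
```

The job is handed in, result not reported: the knob was turned to its stop and looked back at rest, and the reader is held with its ring about 1 mm off mid-sheath and about 26 mm above it.

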